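# Hang the round tile pail on the rotary rack

### The job

First turn the rotary rack until its one empty hook points the same way as the nose of its base plate. Then hang the round pail of mosaic tiles upright on that hook by its handle and let go, without tipping it; leave the square pail on the table where it stands.

Things in the scene. Friction and masses are not known exactly. Their poses are not given: they have to be found in the camera images.
- pail: Loose round white pail of tiles, 0.2 kg; origin under its centre, z up. Body 76 mm wide, 60 mm high. Above it a wire handle in its y-z plane: the open eye, seen through along its x axis, spans z 60 to 120 mm and is 36 mm wide at the top. A 5 mm strap (46 mm in y) closes it; on this an upright wooden grip block, 18 mm in x, 36 in y, z 125 to 163: grasp here. Alike after half a turn.
- caddy: Bystander: square white pail, 70 by 70 mm, 60 mm high, with the same handle and grip, loose on the table. Origin under its centre.
- stand: Fixed rack base, a dark steel disc 190 mm wide; origin on the turning axis at table height, z up. Its nose, a flat bar 30 mm wide, 12 mm high, points along its own -x to 200 mm. The head above has 4 level arms 90 deg apart: 8 mm bars, top at z 170 mm, with upturned ends 164 mm from the axis, top z 188. A pail hung 130 mm from the axis has its underside at z 50. Three arms carry fixed square pails.
- rotor (a joint): Angle (rad) of the rack's empty hook from the nose, counter-clockwise from above; 0 = along the nose. Starts at 0.55 to 1.25, limits -3 and 3; friction 0.2 N m, stays where left. On the axis stands the head's wooden turning grip, z 180 to 222 mm, 74 mm long along the empty arm, 14 mm thick: grasp from above and turn, or push an arm. Grips of the hung square pails reach z 213 mm.

How it is judged:
By the outcome, as a careful person would: the job done as asked, in the order asked, and still so for the second after the job is handed in, with the robot touching nothing.
It also fails if it takes over 56 s, if anything falls off the work surface, if the arm or the gripper's body presses on something with over 40 N, if the wrist force passes 120 N, or if a joint passes its speed limit or range.

### The arm

A 6-joint arm with a two-finger parallel gripper is mounted at the origin on the work surface. World frame = base frame: x ahead of the robot, y to its left, z up, the work surface at z = 0. Lengths are in m, angles in rad, forces in N, time in s.
With the tool pointing down it reaches from about 0.375 to 0.825 m from the base axis. Payload 5.5 kg.
Tool frame: the origin (TCP) lies at the very end of the fingers, on their centre line; the grasp point (between the pads) lies 19 mm behind it (ctrl.pinch_z is the distance from the TCP to the grasp point, in m); z points along the fingers, y is the line along which they close (so a half turn about z gives the same grasp; the last joint's range is limited). The gripper opens to 85 mm and grips with 20 to 120 N. Pads are 22 mm wide; open, the fingers measure 114 mm over their backs; the gripper's body (76 mm by 85 mm) begins 54 mm behind the grasp point. The pads swing forward as they close: fully open they stand 13 mm farther back than shut.
Start: joints at [1.245, 0.314, -0.047, 1.21, 0, 1.571], TCP at [0.192, 0.568, 0.231] pointing down, gripper open.
Joint ranges: [-2.67, 2.67], [-0.69, 1.73], [-1.03, 1.25], [-2.08, 2.16], [-1.42, 1.45], [-3.14, 3.14]. Speed limits (rad/s): [2.39, 2.39, 3.01, 3.14, 3.14, 3.14].

### API

Orientations are given as a unit quaternion [w, x, y, z].
In Python, from station import ctrl, optics gives the robot as it stands.
- The arm moves only by the tool move_arm, never from a script. Its arguments are lists of equal length, an entry for each row: "xyz": the shift along the world's x, y, z in mm, a list of three; "turn": the turn about the world's z in degrees; "hand": the closure, from 0 (fully open) to 1 (shut). In form: {"xyz": [[x, y, z], ...], "turn": [turn, ...], "hand": [hand, ...]}. A call has 1 to 20 rows; each row shifts and turns the commanded pose from where the row before left it; what a row does not reach is not made up. A row lasts 1/12 s, in which the tool goes at most 41.7 mm and 7.16 degrees, less where a joint would pass 70% of its speed; a pose out of reach is approached as far as the arm can. A call with a gripper value outside its range is refused whole. The fingers move at their own pace and stop on an object; "grip_force" is the grip in N (left out, the last holds). Time passes only in rows, so rows that do not move let the fingers close. It gives the time, the measured TCP pose, the force, the opening and the grip force at its end, in the units of the state.
- ctrl.get_obs(): the state, without advancing time (a new reading comes with each control period).
- optics.camera(name): name is "scene" or "side" or "wrist"; returns (picture, depth): 384x512x3 uint8, red, green, blue; 384x512 float32, m along the optical axis (not along the pixel's ray), 0 where there is no reading.
- optics.camera_model(name): a dict with "intrinsics" (3x3 intrinsics, pixels), "T" (4x4, takes a point from camera to world coordinates); the wrist camera has in their place "mount" (4x4, takes a point from camera to tool coordinates, whose origin is the TCP and whose axes are the flange's). Camera axes: x right, y up, looking along -z (the intrinsics and any distortion apply to the point x, -y, -z); pixel columns grow to the right and rows downward; lengths in m; the calibration is good to about 2 mm. The wrist camera is an equidistant fisheye: a pixel r from the principal point sees the ray r / f radians off the axis. A picture is of the moment at which its call begins: read the wrist's pose just before it. camera_model takes no time and is no camera call.
- ctrl.close_job(): hands the job in; it is judged then, once.
The state is a dict: "time_s": time; "joints": joint angles; "qvel": joint speeds; "effort": joint torques, N m; "ee_pos": TCP position; "orientation": TCP orientation; "ft_force": force on the tool from outside, world axes, zero at the start; "wrist_torque": the same for the moment, N m; "width": finger opening in m; "gripper_force": force on a finger pad.
Only numpy, scipy, OpenCV 4.12 (cv2) and the standard library are available. Lean on these libraries where they do the work, as an engineer would, in place of code of your own. Each camera call takes 0.05 s, during which the arm holds its last target. There are 200 camera calls.

## Working session

There is one attempt and no reset: what is moved stays moved. The work goes in short steps, Python scripts to look and compute and a tool call to move; the robot and the scene stay as the last step left them, time stands still between calls to the robot, and variables do not carry over. Pictures are saved under pics/ and viewed, at most 10 in all, crops included, and the job is handed in when it is done.

Besides the shell and the picture viewer there is one more tool, called after ">>>" as a command line: name --pt "numbers of a row" for each row, then --argument value for the rest. move_arm: Moves the arm, as the interface text tells. Its arguments: {"type":"object","properties":{"xyz":{"type":"array","items":{"type":"array","items":{"type":"number"}}},"turn":{"type":"array","items":{"type":"number"}},"hand":{"type":"array","items":{"type":"number"}},"grip_force":{"type":"number"}},"required":["xyz","turn","hand"]}

```bash
mkdir -p pics
cat > h.py <<'E'
import numpy as np, cv2
from station import ctrl, optics
def shot(n):
    o=ctrl.get_obs(); p,d=optics.camera(n); m=optics.camera_model(n); return p,d,m,o
def cloud(d,m):
    K=np.array(m["intrinsics"]);v,u=np.indices(d.shape)
    x=(u-K[0,2])/K[0,0]*d; y=(v-K[1,2])/K[1,1]*d
    P=np.stack([x,-y,-d,np.ones_like(d)],-1)@np.array(m["T"]).T
    P=P[...,:3]; P[d<=0]=np.nan; return P
E
python3 - <<'E'
from h import *
for n in("scene","side"):
    p,d,m,o=shot(n); cv2.imwrite(f"pics/{n}0.png",p[...,::-1]); np.savez(f"{n}0.npz",p=p,d=d,P=cloud(d,m)); print(n,np.round(m["T"],3).tolist(),np.array(m["intrinsics"]).round(1).tolist(),(d>0).mean(), m.keys())
E
```

```text
scene [[0.142, -0.857, 0.494, 1.008], [0.99, 0.13, -0.06, 0.013], [-0.012, 0.498, 0.867, 0.827], [0.0, 0.0, 0.0, 1.0]] [[440.1, 0.0, 252.3], [0.0, 440.1, 191.4], [0.0, 0.0, 1.0]] 0.9959208170572916 dict_keys(['intrinsics', 'T'])
side [[-0.925, 0.288, -0.247, 0.332], [-0.379, -0.692, 0.614, 0.596], [0.006, 0.662, 0.75, 0.69], [0.0, 0.0, 0.0, 1.0]] [[438.5, 0.0, 251.8], [0.0, 438.5, 183.6], [0.0, 0.0, 1.0]] 0.9962615966796875 dict_keys(['intrinsics', 'T'])
```

View pics/scene0.png

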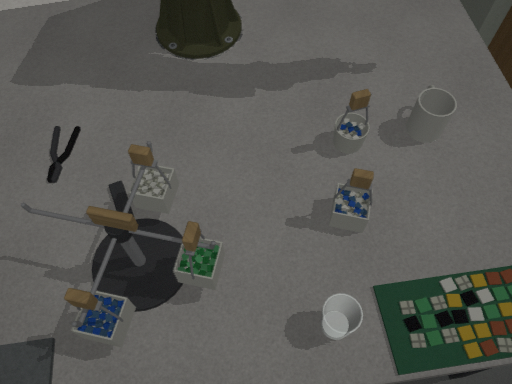

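View pics/side0.png

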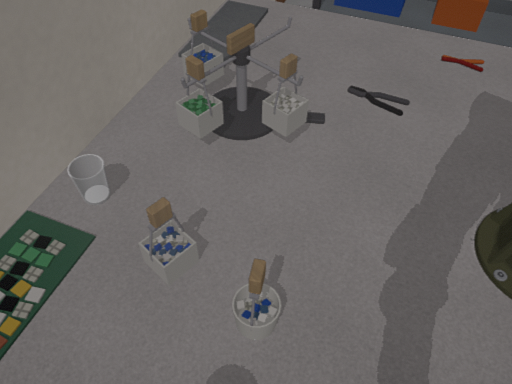

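Scene view: rack at lower left (grip ~(112,218), empty arm ending ~(25,207), nose ~(118,195)); the round pail is at (351,130) and the square caddy at (351,205). The side view agrees (round pail at (257,305)).

Run:
```python
from h import *
for n in("scene","side"):
    z=np.load(n+"0.npz");p,P=z["p"],z["P"]
    h=cv2.cvtColor(p,cv2.COLOR_RGB2HSV)
    w=((h[...,0]>8)&(h[...,0]<22)&(h[...,1]>90)&(h[...,2]>60)&(P[...,2]>.1)&(P[...,2]<.26)).astype(np.uint8)
    k,l,s,c=cv2.connectedComponentsWithStats(w)
    for i in range(1,k):
        if s[i,4]<60: continue
        Q=P[(l==i)]; Q=Q[~np.isnan(Q[:,0])]; zt=np.percentile(Q[:,2],95); T=Q[Q[:,2]>zt-.006]
        r=cv2.minAreaRect((T[:,:2]*1000).astype(np.float32))
        e,V=np.linalg.eigh(np.cov(T[:,:2].T)); 
        print(n,c[i].round(),"ztop",zt.round(3),"rect",np.round(r[0],0),np.round(r[1],0),"mean",T.mean(0).round(3),"ang",np.degrees(np.arctan2(V[1,1],V[0,1])).round(1))
    # dark disc / nose: low z
    g=((p.max(-1)<60)&(P[...,2]<.03)&(P[...,2]>.003)&(P[...,1]<-.05)).astype(np.uint8)
    k,l,s,c=cv2.connectedComponentsWithStats(g)
    for i in range(1,k):
        if s[i,4]>100: Q=P[l==i]; print(n,"dark",s[i].tolist(),Q.mean(0).round(3),np.nanmin(Q,0).round(3),np.nanmax(Q,0).round(3))
    # arm: z .155-.192, thin gray
    a=(P[...,2]>.155)&(P[...,2]<.172)&(P[...,1]<-.05)&(w==0)
    print(n,"armpts",a.sum())
    # pail rim round
```

```text
scene [359.  99.] ztop 0.164 rect [440. 306.] [18. 34.] mean [0.44  0.305 0.162] ang 99.1
scene [141. 155.] ztop 0.214 rect [ 547. -125.] [36. 18.] mean [ 0.548 -0.124  0.212] ang 69.8
scene [361. 178.] ztop 0.164 rect [622. 259.] [34. 17.] mean [0.623 0.258 0.162] ang 68.5
scene [112. 218.] ztop 0.223 rect [ 668. -170.] [74. 14.] mean [ 0.669 -0.169  0.221] ang 69.5
scene [191. 236.] ztop 0.214 rect [714. -49.] [17. 35.] mean [ 0.715 -0.049  0.212] ang 159.6
scene [ 81. 298.] ztop 0.214 rect [ 789. -216.] [36. 17.] mean [ 0.79  -0.215  0.212] ang 69.1
scene dark [155, 19, 29, 37, 485] [ 0.043 -0.085  0.015] [-0.042 -0.121  0.003] [ 0.106 -0.05   0.03 ]
scene dark [47, 126, 34, 57, 698] [ 0.378 -0.346  0.012] [ 0.298 -0.371  0.004] [ 0.452 -0.307  0.018]
scene dark [109, 181, 19, 31, 383] [ 0.509 -0.214  0.012] [ 0.473 -0.236  0.006] [ 0.548 -0.196  0.017]
scene dark [136, 218, 46, 21, 503] [ 0.598 -0.134  0.013] [ 0.572 -0.177  0.008] [ 0.629 -0.087  0.017]
scene dark [92, 235, 20, 47, 362] [ 0.643 -0.249  0.013] [ 0.599 -0.265  0.009] [ 0.693 -0.227  0.017]
scene dark [97, 234, 86,
[... 195 characters left out ...]
 1366
side [199.  20.] ztop 0.213 rect [ 788. -212.] [35. 14.] mean [ 0.787 -0.211  0.211] ang 64.5
side [240.  38.] ztop 0.223 rect [ 667. -167.] [69. 12.] mean [ 0.666 -0.167  0.221] ang 68.2
side [193.  63.] ztop 0.214 rect [712. -46.] [16. 32.] mean [ 0.712 -0.045  0.212] ang 164.7
side [257. 277.] ztop 0.164 rect [438. 307.] [16. 34.] mean [0.438 0.309 0.163] ang 97.7
side dark [213, 87, 59, 53, 1890] [ 0.659 -0.152  0.014] [ 0.58  -0.264  0.003] [ 0.753 -0.072  0.022]
side dark [348, 86, 61, 30, 507] [ 0.369 -0.342  0.011] [ 0.299 -0.366  0.003] [ 0.45  -0.305  0.018]
side dark [307, 113, 17, 11, 129] [ 0.496 -0.213  0.011] [ 0.474 -0.232  0.003] [ 0.516 -0.198  0.015]
side armpts 1085
```

Run:
```python
from h import *
from scipy.spatial.transform import Rotation as R
z=np.load("scene0.npz");p,P=z["p"],z["P"]
for s in("scene","side"):
    z=np.load(s+"0.npz");p,P=z["p"],z["P"]
    g=(p.max(-1)<70)&(P[...,2]<.02)&(P[...,2]>.008)&(abs(P[...,0]-.53)<.07)&(abs(P[...,1]+.21)<.05)
    g&=np.hypot(P[...,0]-.668,P[...,1]+.169)>.105
    Q=P[g][:,:2]
    r=cv2.minAreaRect((Q*1000).astype(np.float32)); b=cv2.boxPoints(r)
    m=Q.mean(0)-[.668,-.169]; e,V=np.linalg.eigh(np.cov(Q.T))
    print(s,len(Q),r,b.round().tolist(),"centroid ang",np.degrees(np.arctan2(m[1],m[0])),"pca",np.degrees(np.arctan2(V[1,1],V[0,1])))
    # hooks/arms
    a=(P[...,2]>.160)&(P[...,2]<.195)
    rr=np.hypot(P[...,0]-.668,P[...,1]+.169);an=np.degrees(np.arctan2(P[...,1]+.169,P[...,0]-.668))
    a&=(rr>.06)&(rr<.175)&(abs(an+110.5)<12)
    print("empty arm",a.sum(),np.median(an[a]),rr[a].max(),np.polyfit(P[a][:,1],P[a][:,0],1))
o=ctrl.get_obs();q=o["orientation"];M=R.from_quat(q,scalar_first=True).as_matrix()
print(o["time_s"],o["joints"],o["ee_pos"],o["width"],M.round(3).tolist(),"tool y ang",np.degrees(np.arctan2(M[1,1],M[0,1])))
```

```text
scene 404 ((519.3177490234375, -210.67880249023438), (93.67340850830078, 29.793460845947266), 15.086362838745117) [[470.0, -208.0], [478.0, -237.0], [568.0, -213.0], [561.0, -184.0]] centroid ang -164.3285216798604 pca -163.61265920306826
empty arm 321 -110.31179418389533 0.16784469594241 [0.3723259  0.73104868]
side 147 ((495.3720703125, -216.119873046875), (40.69499969482422, 31.054218292236328), 17.304489135742188) [[471.0, -207.0], [481.0, -237.0], [519.0, -225.0], [510.0, -195.0]] centroid ang -165.2848097065309 pca -165.6935338512013
empty arm 152 -111.02103271444392 0.16713328361729302 [0.36248308 0.72712803]
0.1 [ 1.24499627e+00  3.14173493e-01 -4.79405800e-02  1.21021063e+00
  3.25277376e-05  1.57082247e+00] [0.19186806 0.56796133 0.23052677] 0.08522370600058093 [[-0.947, 0.32, -0.001], [0.32, 0.947, -0.001], [0.0, -0.002, -1.0]] tool y ang 71.33153415240045
```

>>> move_arm --pt "21 -33 3" --pt "21 -33 3" --pt "21 -33 3" --pt "21 -33 3" --pt "21 -33 3" --pt "21 -33 3" --pt "21 -33 3" --pt "21 -33 3" --pt "21 -33 3" --pt "21 -33 3" --pt "21 -33 3" --pt "21 -33 3" --pt "21 -33 3" --pt "21 -33 3" --pt "21 -33 3" --pt "21 -33 3" --pt "21 -33 3" --pt "21 -33 3" --pt "21 -33 3" --pt "21 -33 3" --turn '[-4, -4, -4, -4, -4, -4, -4, -4, -4, -4, -4, -4, -4, -4, -4, -4, -4, -4, -4, -4]' --hand '[0, 0, 0, 0, 0, 0, 0, 0, 0, 0, 0, 0, 0, 0, 0, 0, 0, 0, 0, 0]' --grip_force 50

```text
time_s: 1.77
ee_pos: [0.6125, -0.0934, 0.291]
orientation: [-0.0, 0.76, 0.65, -0.0]
ft_force: [0.9, 1.1, 0.3]
width: 0.0852
gripper_force: 0.0
```

```bash
cat >> h.py <<'E'
from scipy.spatial.transform import Rotation as R
def st():
    o=ctrl.get_obs();M=R.from_quat(o["orientation"],scalar_first=True).as_matrix()
    print(round(o["time_s"],2),"pos",(o["ee_pos"]*1000).round(1) if hasattr(o["ee_pos"],'round') else o["ee_pos"],"yaw",np.degrees(np.arctan2(M[1,1],M[0,1])).round(1),"j",np.round(o["joints"],2),"w",round(o["width"]*1000,1),"f",np.round(o["ft_force"],1),"g",o["gripper_force"])
E
python3 -c "
from h import *;st()"
```

```text
1.77 pos [612.5 -93.4 291. ] yaw -8.9 j [-0.15  0.34  0.12  1.35  0.    1.57] w 85.2 f [0.9 1.1 0.3] g 0.0
```

>>> move_arm --pt "18 -25 0" --pt "18 -25 0" --pt "19 -26 0" --pt "0 0 0" --pt "0 0 -25" --pt "0 0 -25" --pt "0 0 -25" --pt "0 0 -15" --pt "0 0 -13" --pt "0 0 0" --pt "0 0 0" --pt "0 0 0" --pt "0 0 0" --pt "0 0 0" --pt "0 0 0" --pt "0 0 0" --pt "0 0 0" --turn '[-4, -4, -3.6, 0, 0, 0, 0, 0, 0, 0, 0, 0, 0, 0, 0, 0, 0]' --hand '[0, 0, 0, 0, 0, 0, 0, 0, 0, 0, 1, 1, 1, 1, 1, 1, 1]'

```text
time_s: 3.18
ee_pos: [0.6683, -0.168, 0.1893]
orientation: [0.001, 0.821, 0.571, 0.001]
ft_force: [3.8, -1.3, 1.8]
width: 0.0131
gripper_force: 51.9
```

```bash
python3 -c "
from h import *;st()"
```

```text
3.18 pos [ 668.3 -168.   189.3] yaw -20.3 j [-0.25  0.5   0.13  1.2  -0.    1.68] w 13.1 f [ 3.8 -1.3  1.8] g 51.89989686012268
```

>>> move_arm --pt "0 0 0" --pt "0 0 0" --pt "0 0 0" --pt "0 0 0" --pt "0 0 0" --pt "0 0 0" --pt "0 0 0" --pt "0 0 0" --pt "0 0 0" --pt "0 0 0" --pt "0 0 0" --pt "0 0 0" --pt "0 0 0" --turn '[-3, -5, -5, -5, -5, -5, -5, -5, -5, -5, -4, -2, 0]' --hand '[1, 1, 1, 1, 1, 1, 1, 1, 1, 1, 1, 1, 1]'

```text
time_s: 4.27
ee_pos: [0.6696, -0.1694, 0.1893]
orientation: [0.002, 0.991, 0.136, 0.002]
ft_force: [7.9, -5.5, -0.3]
width: 0.0135
gripper_force: 51.4
```

```bash
cat >> h.py <<'E'
def arms():
    for s in("scene","side"):
        p,d,m,o=shot(s);P=cloud(d,m);cv2.imwrite(f"pics/{s}_{int(o['time_s']*100)}.png",p[...,::-1])
        rr=np.hypot(P[...,0]-.668,P[...,1]+.169);an=np.degrees(np.arctan2(P[...,1]+.169,P[...,0]-.668))%360
        a=(P[...,2]>.160)&(P[...,2]<.195)&(rr>.08)&(rr<.175)&(abs(an-195.5)<14)
        if a.sum()>20:
            Q=P[a][:,:2];e,V=np.linalg.eigh(np.cov(Q.T));print(s,"arm",a.sum(),"med",np.median(an[a]),"pca",np.degrees(np.arctan2(V[1,1],V[0,1]))%180)
        h=cv2.cvtColor(p,cv2.COLOR_RGB2HSV)
        w=((h[...,0]>8)&(h[...,0]<22)&(h[...,1]>90)&(h[...,2]>60)&(P[...,2]>.1)&(P[...,2]<.26)).astype(np.uint8)
        k,l,st_,c=cv2.connectedComponentsWithStats(w)
        for i in range(1,k):
            if st_[i,4]<60: continue
            Q=P[l==i]; zt=np.percentile(Q[:,2],95); T=Q[Q[:,2]>zt-.006]
            r=cv2.minAreaRect((T[:,:2]*1000).astype(np.float32)); dd=np.array(r[0])-[668,-169]
            print(s,"wood ztop",zt.round(3),np.round(r[0]),np.round(r[1]),"bearing",np.degrees(np.arctan2(dd[1],dd[0])).round(1),"r",np.hypot(*dd).round())
E
python3 -c "
from h import *;st();arms()"
```

```text
4.27 pos [ 669.6 -169.4  189.3] yaw -74.4 j [-0.25  0.5   0.13  1.2  -0.    2.62] w 13.5 f [ 7.9 -5.5 -0.3] g 51.43473744392395
scene wood ztop 0.164 [439. 305.] [17. 37.] bearing 115.8 r 526.0
scene wood ztop 0.164 [621. 259.] [34. 18.] bearing 96.2 r 430.0
scene wood ztop 0.214 [634. -46.] [35. 17.] bearing 105.6 r 128.0
scene wood ztop 0.223 [ 678. -167.] [52. 14.] bearing 11.2 r 10.0
scene wood ztop 0.214 [ 702. -295.] [35. 18.] bearing -75.0 r 131.0
scene wood ztop 0.214 [ 793. -135.] [18. 36.] bearing 15.0 r 129.0
side arm 181 med 195.1429265792123 pca 15.124559395937098
side wood ztop 0.213 [ 693. -295.] [14. 15.] bearing -78.8 r 128.0
side wood ztop 0.214 [ 790. -133.] [13. 32.] bearing 16.6 r 128.0
side wood ztop 0.222 [ 693. -159.] [14. 15.] bearing 22.3 r 27.0
side wood ztop 0.222 [ 645. -173.] [26. 11.] bearing -170.9 r 23.0
side wood ztop 0.214 [632. -43.] [33. 16.] bearing 106.0 r 131.0
side wood ztop 0.164 [438. 307.] [16. 34.] bearing 115.8 r 529.0
```

>>> move_arm --pt "0 0 0" --pt "0 0 0" --pt "0 0 0" --pt "0 0 0" --pt "0 0 20" --pt "0 0 30" --pt "0 0 30" --pt "0 0 20" --pt "-10 19 0" --pt "-10 19 0" --pt "-10 19 0" --pt "-10 19 0" --pt "-10 19 0" --pt "-10 19 0" --pt "-10 19 0" --pt "-10 19 0" --pt "-10 19 0" --pt "-10 19 0" --pt "-10 19 0" --pt "-10 19 0" --turn '[0, 0, 0, 0, 0, 0, 0, 0, 7, 7, 7, 7, 7, 7, 7, 7, 7, 7, 7, 7]' --hand '[0.4, 0, 0, 0, 0, 0, 0, 0, 0, 0, 0, 0, 0, 0, 0, 0, 0, 0, 0, 0]'

```text
time_s: 6.03
ee_pos: [0.5461, 0.0614, 0.2884]
orientation: [-0.0, 0.642, 0.767, -0.0]
ft_force: [0.1, 0.1, 0.1]
width: 0.0853
gripper_force: 0.0
```

```bash
python3 -c "
from h import *;st();arms()"; ls pics
```

```text
6.03 pos [546.1  61.4 288.4] yaw 10.1 j [ 0.11  0.2  -0.06  1.31  0.    1.51] w 85.3 f [0.1 0.1 0.1] g 0.0
scene arm 216 med 195.7293607608717 pca 15.386729188567784
scene wood ztop 0.164 [439. 305.] [19. 35.] bearing 115.8 r 526.0
scene wood ztop 0.164 [622. 259.] [34. 17.] bearing 96.2 r 430.0
scene wood ztop 0.214 [633. -46.] [35. 17.] bearing 105.9 r 128.0
scene wood ztop 0.223 [ 668. -170.] [73. 14.] bearing -112.5 r 1.0
scene wood ztop 0.214 [ 702. -295.] [35. 18.] bearing -74.9 r 130.0
scene wood ztop 0.214 [ 793. -136.] [18. 36.] bearing 14.9 r 129.0
side arm 135 med 195.0424230259059 pca 15.071037087382791
side wood ztop 0.214 [ 791. -134.] [14. 34.] bearing 15.7 r 128.0
side wood ztop 0.21 [ 658. -166.] [55.  6.] bearing 164.0 r 10.0
side wood ztop 0.214 [631. -42.] [32. 15.] bearing 106.3 r 132.0
side wood ztop 0.164 [438. 307.] [16. 34.] bearing 115.8 r 529.0
scene0.png
scene_426.png
scene_603.png
side0.png
side_431.png
side_608.png
```

>>> move_arm --pt "-8 19 0" --pt "-8 19 0" --pt "-8 19 0" --pt "-8 19 0" --pt "-8 19 0" --pt "-8 19 0" --pt "-8 19 0" --pt "-8 19 0" --pt "-8 19 0" --pt "-8 19 0" --pt "-8 19 0" --pt "-8 18 0" --pt "-11 18 0" --pt "0 0 -30" --pt "0 0 -30" --pt "0 0 -20" --pt "0 0 0" --turn '[6.8, 6.8, 6.8, 6.8, 6.8, 6.8, 6.8, 6.8, 6.8, 6.8, 6.8, 6.8, 6.8, 0, 0, 0, 0]' --hand '[0, 0, 0, 0, 0, 0, 0, 0, 0, 0, 0, 0, 0, 0, 0, 0, 0]'

```text
time_s: 7.55
ee_pos: [0.4378, 0.3036, 0.204]
orientation: [-0.003, -0.07, 0.998, -0.002]
ft_force: [-1.1, -0.6, -0.6]
width: 0.0857
gripper_force: 0.0
```

```bash
python3 -c "
from h import *;st()
p,d,m,o=shot('wrist');cv2.imwrite('pics/w1.png',p[...,::-1]);print({k:np.array(v).round(3).tolist() for k,v in m.items()})"
```

```text
7.55 pos [437.8 303.6 204. ] yaw 98.1 j [ 0.61  0.21 -0.25  1.12 -0.    0.47] w 85.7 f [-1.1 -0.6 -0.6] g 0.0
{'intrinsics': [[297.319, 0.0, 261.6], [0.0, 297.319, 191.675], [0.0, 0.0, 1.0]], 'mount': [[-0.0, 0.947, 0.323, 0.083], [1.0, 0.0, 0.001, -0.0], [0.001, 0.323, -0.947, -0.143], [0.0, 0.0, 0.0, 1.0]]}
```

View pics/w1.png

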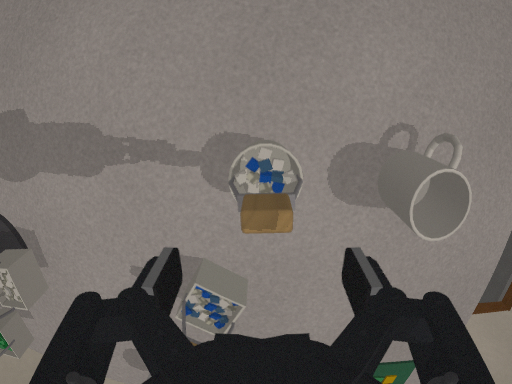

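>>> move_arm --pt "1 2 -20" --pt "0 0 -25" --pt "0 0 -20" --pt "0 0 -10" --pt "0 0 0" --pt "0 0 0" --pt "0 0 0" --pt "0 0 0" --pt "0 0 0" --pt "0 0 0" --pt "0 0 0" --pt "0 0 0" --turn '[0, 0, 0, 0, 0, 0, 0, 0, 0, 0, 0, 0]' --hand '[0, 0, 0, 0, 0, 0.3, 0.6, 1, 1, 1, 1, 1]' --grip_force 50

```text
time_s: 8.6
ee_pos: [0.4419, 0.3078, 0.1348]
orientation: [0.001, -0.071, 0.997, 0.0]
ft_force: [0.1, -1.1, 6.1]
width: 0.0353
gripper_force: 50.8
```

```bash
python3 -c "
from h import *;st()"
```

```text
8.6 pos [441.9 307.8 134.8] yaw 98.1 j [ 0.61  0.26 -0.35  0.96 -0.    0.47] w 35.3 f [ 0.1 -1.1  6.1] g 50.817866921424866
```

>>> move_arm --pt "0 0 5" --pt "0 0 12" --pt "0 0 18" --pt "0 0 20" --pt "0 0 18" --pt "0 0 10" --pt "0 0 4" --pt "0 0 0" --pt "0 -8 0" --pt "0 -16 0" --pt "1 -22 0" --pt "1 -26 0" --pt "1 -28 0" --pt "1 -28 0" --pt "1 -28 0" --pt "1 -28 0" --pt "1 -26 0" --pt "1 -22 0" --pt "1 -16 0" --pt "1 -8 0" --turn '[0, 0, 0, 0, 0, 0, 0, 0, 0, 0.6, 0.6, 0.6, 0.6, 0.6, 0.6, 0, 0, 0, 0, 0]' --hand '[1, 1, 1, 1, 1, 1, 1, 1, 1, 1, 1, 1, 1, 1, 1, 1, 1, 1, 1, 1]'

```text
time_s: 10.27
ee_pos: [0.4497, 0.0491, 0.219]
orientation: [-0.001, -0.101, 0.995, -0.0]
ft_force: [1.1, 0.2, -2.6]
width: 0.0351
gripper_force: 50.5
```

```bash
python3 -c "
from h import *;st();
p,d,m,o=shot('side');cv2.imwrite('pics/s3.png',p[...,::-1])"
```

```text
10.27 pos [449.7  49.1 219. ] yaw 101.6 j [ 0.11  0.04 -0.4   1.13 -0.   -0.09] w 35.1 f [ 1.1  0.2 -2.6] g 50.47496438026428
```

View pics/s3.png

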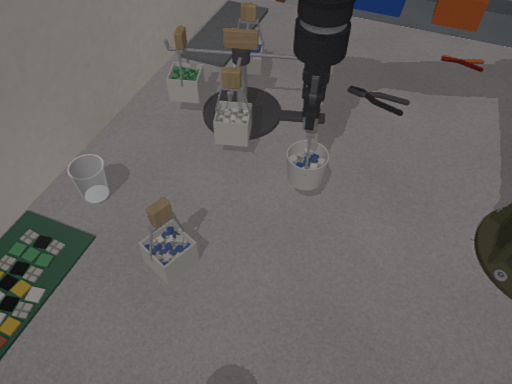

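Pail is held upright at (307,165); the empty arm (~(290,57)) lies above the nose (~(305,117)). Continuing to the pre-insertion point.

>>> move_arm --pt "0 -8 0" --pt "1 -16 0" --pt "1 -22 0" --pt "1 -26 0" --pt "1 -28 0" --pt "2 -28 0" --pt "2 -28 0" --pt "2 -28 0" --pt "2 -26 0" --pt "1 -22 0" --pt "1 -16 0" --pt "1 -12 0" --pt "1 -9 0" --pt "0 -5 0" --pt "0 0 0" --pt "0 0 0" --pt "0 0 0" --turn '[0, 0.6, 0.6, 0.6, 0.6, 0.6, 0.7, 0, 0, 0, 0, 0, 0, 0, 0, 0, 0]' --hand '[1, 1, 1, 1, 1, 1, 1, 1, 1, 1, 1, 1, 1, 1, 1, 1, 1]'

```text
time_s: 11.73
ee_pos: [0.467, -0.2217, 0.2203]
orientation: [-0.0, -0.135, 0.991, 0.0]
ft_force: [-0.0, -0.6, -3.2]
width: 0.0347
gripper_force: 50.7
```

```bash
python3 -c "
from h import *;st();
p,d,m,o=shot('scene');cv2.imwrite('pics/c4.png',cv2.resize(p[100:350,0:250,::-1],None,fx=2.3,fy=2.3))
P=cloud(d,m)
rr=np.hypot(P[...,0]-.668,P[...,1]+.169);an=np.degrees(np.arctan2(P[...,1]+.169,P[...,0]-.668))%360
a=(P[...,2]>.160)&(P[...,2]<.195)&(rr>.08)&(rr<.175)&(abs(an-195.5)<14)
print(a.sum(),np.median(an[a]))
a=(P[...,0]>.4)&(P[...,0]<.51)&(abs(P[...,1]+.225)<.06)&(P[...,2]>.11)&(P[...,2]<.15)&(p.min(-1)>80)
Q=P[a];print('pail rim',len(Q),np.percentile(Q,[2,98],axis=0).round(3))
"
```

```text
11.73 pos [ 467.  -221.7  220.3] yaw 105.5 j [-0.44  0.16 -0.27  1.14  0.   -0.71] w 34.7 f [-0.  -0.6 -3.2] g 50.65033435821533
216 195.6689003023702
pail rim 878 [[ 0.428 -0.256  0.113]
 [ 0.499 -0.188  0.146]]
```

View pics/c4.png

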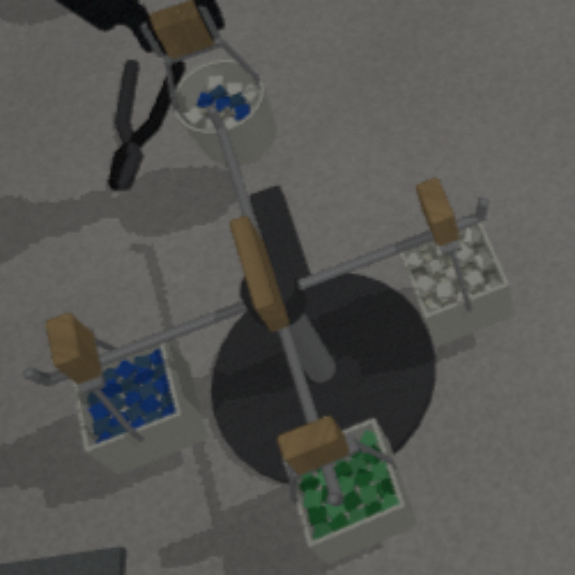

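The crop shows the arm parallel to the nose and pointing into the pail's eye from its tip near (212,118). Now I insert radially and check.

>>> move_arm --pt "1 -2 0" --pt "5 1.5 0" --pt "10 3 0" --pt "10 3 0" --pt "12 3 0" --pt "12 3 0" --pt "12 3 0" --pt "8 2 0" --pt "6 2 0" --pt "0 0 0" --pt "0 0 0" --turn '[0, 0, 0, 0, 0, 0, 0, 0, 0, 0, 0]' --hand '[1, 1, 1, 1, 1, 1, 1, 1, 1, 1, 1]'

```text
time_s: 12.7
ee_pos: [0.5431, -0.2039, 0.22]
orientation: [-0.0, -0.135, 0.991, 0.0]
ft_force: [0.6, 0.6, -2.0]
width: 0.0352
gripper_force: 50.7
```

```bash
python3 -c "
from h import *;st();
p,d,m,o=shot('scene');p2,d,m,o=shot('side')
cv2.imwrite('pics/c5.png',np.hstack([cv2.resize(p[130:290,30:200,::-1],(400,376)),cv2.resize(p2[0:160,180:350,::-1],(400,376))]))
"
```

```text
12.7 pos [ 543.1 -203.9  220. ] yaw 105.5 j [-0.36  0.28 -0.12  1.17 -0.   -0.63] w 35.2 f [ 0.6  0.6 -2. ] g 50.67346930503845
```

View pics/c5.png

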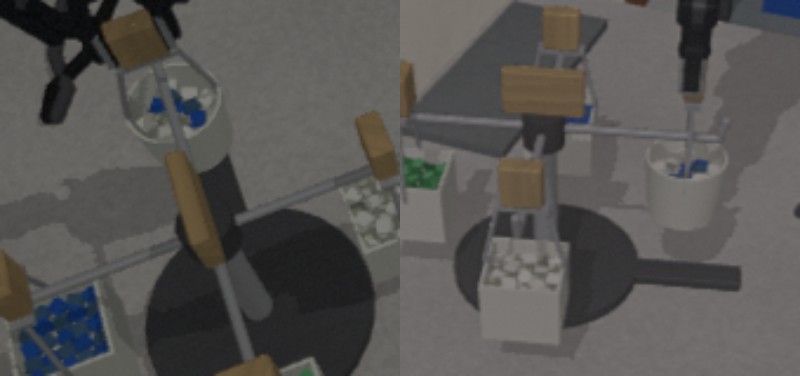

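Both crops show the arm passing through the handle's eye (left at (165,85), right at (690,130)), with the upturned tip outside it. Lowering.

>>> move_arm --pt "0 0 -5" --pt "0 0 -8" --pt "0 0 -8" --pt "0 0 -6" --pt "0 0 -4" --pt "0 0 -2" --pt "0 0 0" --pt "0 0 0" --turn '[0, 0, 0, 0, 0, 0, 0, 0]' --hand '[1, 1, 1, 1, 1, 1, 1, 1]'

```text
time_s: 13.47
ee_pos: [0.5431, -0.2041, 0.1873]
orientation: [-0.0, -0.134, 0.991, 0.0]
ft_force: [-0.7, -0.1, -1.7]
width: 0.0352
gripper_force: 50.6
```

>>> move_arm --pt "0 0 -1" --pt "0 0 0" --turn '[0, 0]' --hand '[1, 1]'

```text
time_s: 13.63
ee_pos: [0.5433, -0.2041, 0.1865]
orientation: [0.0, -0.134, 0.991, -0.0]
ft_force: [-0.2, 0.4, -3.0]
width: 0.0354
gripper_force: 50.6
```

>>> move_arm --pt "0 0 -1" --pt "0 0 0" --turn '[0, 0]' --hand '[1, 1]'

```text
time_s: 13.8
ee_pos: [0.5431, -0.2041, 0.1853]
orientation: [0.0, -0.134, 0.991, -0.0]
ft_force: [0.1, -0.3, -2.9]
width: 0.0351
gripper_force: 50.6
```

>>> move_arm --pt "0 0 -1" --pt "0 0 0" --turn '[0, 0]' --hand '[1, 1]'

```text
time_s: 13.97
ee_pos: [0.5432, -0.2041, 0.1847]
orientation: [0.0, -0.134, 0.991, -0.0]
ft_force: [-0.2, 0.9, -0.7]
width: 0.0351
gripper_force: 51.0
```

>>> move_arm --pt "0 0 -0.5" --pt "0 0 0" --pt "0 0 0" --turn '[0, 0, 0]' --hand '[1, 1, 1]' --grip_force 20

```text
time_s: 14.22
ee_pos: [0.5433, -0.2041, 0.1845]
orientation: [0.0, -0.134, 0.991, -0.0]
ft_force: [-1.3, 0.0, 5.6]
width: 0.0352
gripper_force: 51.6
```

>>> move_arm --pt "0 0 0" --pt "0 0 0" --pt "0 0 0" --pt "0 0 0" --pt "0 0 0" --pt "0 0 0" --pt "0 0 10" --pt "0 0 20" --pt "0 0 25" --pt "0 0 25" --pt "0 0 20" --pt "-15 0 10" --pt "-25 0 0" --pt "-25 0 0" --pt "-25 0 0" --pt "-15 0 0" --pt "0 0 0" --turn '[0, 0, 0, 0, 0, 0, 0, 0, 0, 0, 0, 0, 0, 0, 0, 0, 0]' --hand '[0.55, 0.5, 0.4, 0.3, 0.2, 0.1, 0.1, 0.1, 0.1, 0.1, 0.1, 0.1, 0.1, 0.1, 0.1, 0.1, 0.1]'

```text
time_s: 15.63
ee_pos: [0.4356, -0.204, 0.2951]
orientation: [-0.0, -0.134, 0.991, -0.0]
ft_force: [-0.6, 0.2, -0.8]
width: 0.0769
gripper_force: 0.0
```

```bash
python3 -c "
from h import *;st();arms()
p,d,m,o=shot('scene');p2,d,m,o=shot('side')
cv2.imwrite('pics/c6.png',np.hstack([cv2.resize(p[130:290,30:200,::-1],(400,376)),cv2.resize(p2[0:160,180:350,::-1],(400,376))]))
"
```

```text
15.63 pos [ 435.6 -204.   295.1] yaw 105.4 j [-0.44  0.07 -0.2   1.3  -0.   -0.71] w 76.9 f [-0.6  0.2 -0.8] g 0.0
scene arm 344 med 195.52332227406646 pca 7.790642096591171
scene wood ztop 0.214 [ 541. -205.] [18. 35.] bearing -164.2 r 132.0
scene wood ztop 0.164 [622. 259.] [34. 18.] bearing 96.1 r 430.0
scene wood ztop 0.214 [633. -46.] [36. 17.] bearing 105.6 r 128.0
scene wood ztop 0.223 [ 668. -170.] [74. 14.] bearing -78.5 r 1.0
scene wood ztop 0.214 [ 702. -295.] [36. 17.] bearing -75.1 r 130.0
scene wood ztop 0.214 [ 793. -135.] [18. 35.] bearing 15.1 r 129.0
side arm 252 med 194.11874606835335 pca 12.541231093888655
side wood ztop 0.213 [ 701. -291.] [32. 15.] bearing -75.1 r 127.0
side wood ztop 0.213 [ 791. -133.] [14. 34.] bearing 16.2 r 128.0
side wood ztop 0.222 [ 666. -168.] [69. 15.] bearing 137.6 r 2.0
side wood ztop 0.214 [632. -42.] [33. 17.] bearing 105.9 r 132.0
```

View pics/c6.png

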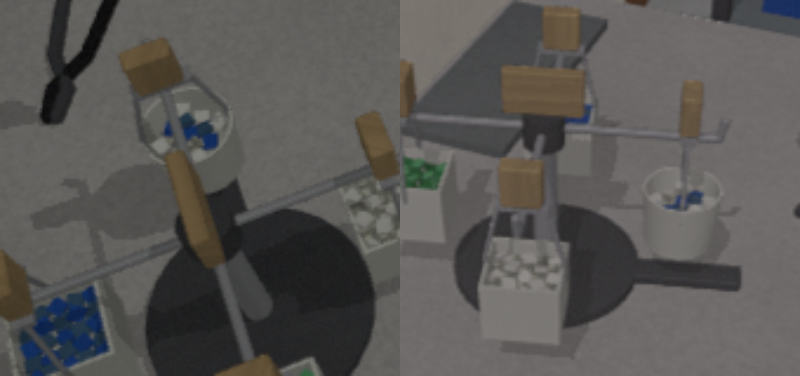

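The pail hangs upright on the arm (right crop (683,210), grip top at z 214 mm), lined up with the nose; the gripper is clear.

```bash
python3 -c "
from station import ctrl;print(ctrl.close_job())"
```

```text
the job is handed in; nothing more can be done
None
```

I turned the rack's empty hook into line with the nose (about 195.2° against 195.4° measured) and hung the round pail upright on it, released and clear of the gripper. The square pail was not moved, and the job was handed in at about 16 s.

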